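# Fit the filter slider into the lamp's clear slot

### The arm

A 6-joint arm with a two-finger parallel gripper is mounted at the origin on the work surface. World frame = base frame: x ahead of the robot, y to its left, z up, the work surface at z = 0. Lengths are in m, angles in rad, forces in N, time in s.
With the tool pointing down it reaches from about 0.325 to 1 m from the base axis. Payload 5.1 kg.
Tool frame: the origin (TCP) lies midway between the tips of the shut fingers; the grasp point (between the pads) lies 19 mm behind it; z points along the fingers, y is the line along which they close (so a half turn about z gives the same grasp; the last joint's range is limited). The gripper opens to 85 mm and grips with 20 to 120 N. Pads are 22 mm wide; open, the fingers measure 114 mm over their backs; the gripper's body (76 mm by 85 mm) begins 54 mm behind the grasp point. The pads swing forward as they close: fully open they stand 13 mm farther back than shut.
Start: joints at [1.102, 0.124, 1.65, -0, 1.367, -0.083], TCP at [0.245, 0.602, 0.231] pointing down, gripper open.
Joint ranges: [-2.61, 2.61], [-1.02, 2.33], [0.03, 2.71], [-1.35, 4.49], [0.32, 2.68], [-2.91, 2.91]. Speed limits (rad/s): [2.57, 2.57, 3.14, 3.14, 3.14, 3.14].

### API

Orientations are given as a unit quaternion [w, x, y, z].
In Python, from plant import * gives the robot as it stands.
- The arm moves only by the shell command python3 -m inch 'ROWS'. ROWS is JSON, a list that holds one entry, the list of rows, each a list of 7 numbers: the shift along the tool's x, y, z in m, then the turn, a rotation vector about the tool's x, y, z in degrees, then the finger opening in m, from 0 to 0.0854. A call has 1 to 5 rows; each row shifts and turns the commanded pose from where the row before left it, along the tool's axes as they then stand; what a row does not reach is not made up. A row lasts 1/12 s, in which the tool goes at most 41.7 mm and 7.16 degrees, less where a joint would pass 70% of its speed; a pose out of reach is approached as far as the arm can. A call with a gripper value outside its range is refused whole. The fingers move at their own pace and stop on an object; the grip force is fixed at half the most. Time passes only in rows, so rows that do not move let the fingers close. It gives the time, the measured TCP pose, the force, the opening and the grip force at its end, in the units of the state.
- sense(): the state, without advancing time (a new reading comes with each control period).
- read_camera(name): name is "side" or "top" or "wrist"; returns (picture, depth): 400x640x3 uint8, red, green, blue; 400x640 float32, m along the optical axis (not along the pixel's ray), 0 where there is no reading.
- camera_info(name): a dict with "intrinsics" (3x3 intrinsics, pixels), "origin" and "rotation" of the camera in the world. Camera axes: x right, y down, z forward; pixel columns grow to the right and rows downward; lengths in m; the calibration is good to about 2 mm. A picture is of the moment at which its call begins: read the wrist's pose just before it. camera_info takes no time and is no camera call; for the wrist camera it gives the pose at the moment of the call.
- close_job(): hands the job in; it is judged then, once.
The state is a dict: "clock": time; "joint_positions": joint angles; "qvel": joint speeds; "joint_efforts": joint torques, N m; "ee_pos": TCP position; "tcp_rot": TCP orientation; "ft_force": force on the tool from outside, world axes, zero at the start; "torque": the same for the moment, N m; "opening": finger opening in m; "finger_force": force on a finger pad.
Only numpy, scipy, OpenCV 4.12 (cv2) and the standard library are available. Lean on these libraries where they do the work, as an engineer would, in place of code of your own. Each camera call takes 0.05 s, during which the arm holds its last target. There are 200 camera calls.

### The job

Take the filter slider (the one with the square-edged handle) out of its leaning stand and slide it, plate end down, into the one clear slot of the white filter box on the lamp unit. Two of the three slots are blanked off deep inside, so feel which one lets the plate go down, then press it past the stiff last stretch until the handle's shoulder sits on the box top, and let go. Leave the other slider and the things on the bench where they are.

Things in the scene. Friction and masses are not known exactly. Their poses are not given: they have to be found in the camera images.
- slider: filter slider, loose, 0.12 kg. Steel plate 44 (x) x 6 (y) x 55 mm (z = 0 to 55; first 4 mm narrowed to 40 x 4) with a round glass window. Origin: centre of the plate's free end; z runs up to the handle. Starts in one of the stand's bays, leaning 35 degrees in its x-z plane, handle end towards the robot; pull it out along its z
- slider_grip (a point): centre of the filter slider's handle, 80 mm up its z; axes as the slider. Black, square-edged, 24 (x) x 14 (y) x 50 mm (slider z = 55 to 105); its underside is the shoulder that stops on the filter box
- blind_slider: bystander in the stand's other bay: same plate without window, but a round handle 16 mm across with a 22 mm ball on top (top at z = 107 mm). Same frame as the filter slider
- stand: fixed aluminium parking stand, base 130 x 125 x 8 mm; origin under it, x points away from the handles' side. Two bays at y = +40 and -40 mm, pockets with 5 mm thick cheeks 9 mm apart that reach 42 mm up the plate; the last 13 mm of plate and the handle stand clear
- illuminator: fixed lamp unit; origin on the table under the centre of its white filter box, 90 (x) x 120 (y) mm, flat top at z = 115 mm. At its +y side a neck and a black finned lamphouse (130 x 130 mm, y = 111 to 241, top at 154 mm), at its -y side a tube stub (to y = -97 mm). Three slots in the top, 34 mm apart along y; only one is clear (which one changes)
- slot_right (a point): centre of the mouth, on the box top, of the slot at y = -34 mm of the lamp unit; axes as the lamp unit. All slots are alike: 48 (x) x 8 (y) mm. In the two blanked ones a piece that cannot be pushed sits 27 mm below the mouth
- slot_middle (a point): the same for the slot at y = 0. In the clear slot the plate meets a stiff carrier 43 mm below the mouth, to be pushed 12 mm further with about 8 N until the shoulder stops on the box top (plate end then at lamp unit z = 60 mm)
- slot_left (a point): the same for the slot at y = +34 mm
- objective: steel microscope objective, 32 mm across, 42 mm tall, bystander, origin under its centre
- eyepiece: black eyepiece standing on its narrow end, 40 mm across, 52 mm tall, bystander, origin under its centre
- specimen: black round specimen mount, 32 mm across, 20 mm tall, bystander, origin under its centre
- bottle: amber bottle, 44 mm across, 90 mm tall, bystander, origin under its centre
- slide_case: grey flat case, 80 x 60 x 32 mm, bystander, origin under its centre
- lens_cap: black disc cap, 42 mm across, 12 mm tall, bystander, origin under its centre
There are look-alikes about, which are no part of the job. What is shaped like the slider but purple or red is not meant.

How it is judged:
At the end, for the whole second after the job is handed in: The filter slider stands still and upright (within about 6 degrees) in the clear slot of the filter box, plate down, its shoulder within 3.5 mm of the box top, released (z of slider in the frame of illuminator between 0.055 and 0.0635 m and x of slider in the frame of illuminator between -0.006 and 0.006 m and y of slider in the frame of illuminator between -0.04 and 0.04 m and angle between the z axis of slider and the z axis of illuminator, either way round below 0.1 rad and linear speed of slider below 0.02 m/s); the robot touches nothing.
It fails at once if the other slider is taken out or shifted by more than 20 mm (distance of blind_slider from where it was at the start of the episode above 0.02 m).
It fails at once if another thing on the bench is shifted by more than 40 mm (distance of any of objective, eyepiece, specimen, bottle, slide_case, lens_cap from where it was at the start of the episode above 0.04 m).
It also fails if it takes over 64 s, if anything falls off the work surface, if the arm or the gripper's body presses on something with over 40 N, if the wrist force passes 120 N, or if a joint passes its speed limit or range.

## Working session

There is one attempt and no reset: what is moved stays moved. The work goes in short steps, Python scripts to look and compute and a shell command to move; the robot and the scene stay as the last step left them, time stands still between calls to the robot, and variables do not carry over. Pictures are saved under pics/ and viewed, at most 10 in all, crops included, and the job is handed in when it is done.

```bash
mkdir -p pics; ls; python3 - <<'E'
from plant import *
import cv2,numpy as np
s=sense();print({k:np.round(v,3) for k,v in s.items()})
for n in("top","side","wrist"):
    ci=camera_info(n);print(n,np.round(ci["intrinsics"],1).tolist(),np.round(ci["origin"],4),np.round(ci["rotation"],3).tolist())
    im,d=read_camera(n);cv2.imwrite(f"pics/{n}0.png",im[:,:,::-1]);np.savez(f"{n}0.npz",im=im,d=d,K=ci["intrinsics"],o=ci["origin"],R=ci["rotation"])
a=cv2.imread("pics/top0.png");b=cv2.imread("pics/side0.png")
E
```

```text
pics
{'clock': np.float64(0.0), 'joint_positions': array([ 1.102,  0.125,  1.652, -0.   ,  1.367, -0.083]), 'qvel': array([-0.   ,  0.001, -0.001,  0.001,  0.001,  0.   ]), 'joint_efforts': array([-0.0000e+00, -4.2360e+01, -3.6546e+01, -0.0000e+00,  7.0000e-03,
       -0.0000e+00]), 'ee_pos': array([0.244, 0.602, 0.23 ]), 'tcp_rot': array([-0.   ,  0.192,  0.981, -0.001]), 'ft_force': array([-0.337,  0.504, -0.605]), 'torque': array([-0.004, -0.026, -0.014]), 'finger_force': np.float64(0.0), 'opening': np.float64(0.086)}
top [[485.7, 0.0, 325.7], [0.0, 485.7, 204.5], [0.0, 0.0, 1.0]] [ 0.489  -0.0739  0.997 ] [0.017, -0.706, 0.707, -0.028]
side [[371.6, 0.0, 321.5], [0.0, 371.6, 191.5], [0.0, 0.0, 1.0]] [ 0.3142 -0.5648  0.552 ] [-0.398, 0.894, -0.191, 0.082]
wrist [[323.4, 0.0, 321.0], [0.0, 323.4, 196.0], [0.0, 0.0, 1.0]] [0.177  0.6306 0.3721] [0.121, 0.821, 0.553, 0.08]
```

View pics/top0.png

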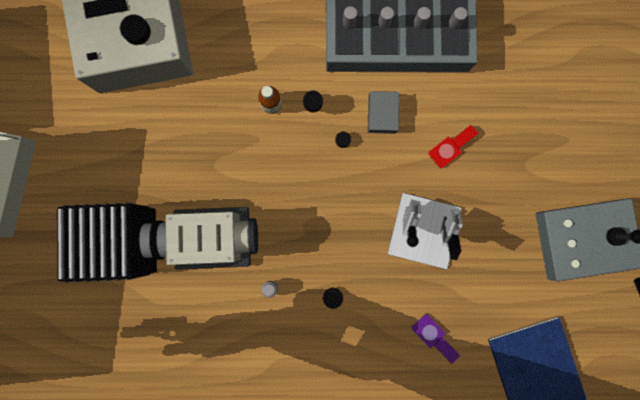

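View pics/side0.png

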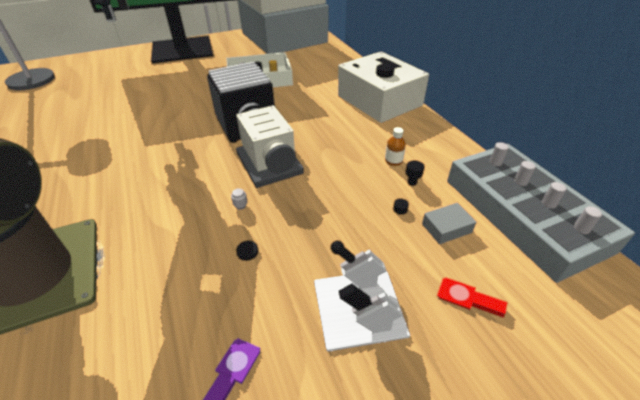

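The top view shows the stand at (427,231), the ball handle at (412,237) and the square handle at (455,247). The lamp unit's box is at (207,238), with slots at (181,239), (200,239) and (219,239).

Possible mix-ups in the top view:
- the ball-handled slider at (412,237): blind, not meant
- the red one at (455,147): not meant
- the purple one at (435,338): not meant
- the square black handle at (455,247): the choice

The side view agrees, with the square handle at (354,296) and the ball at (338,246). Next I'll check the choice in one close crop and measure.

```bash
cat > h.py <<'E'
import numpy as np,cv2
def load(n):
    z=np.load(n+".npz");return z["im"],z["d"],z["K"],z["o"],np.array(z["R"]).reshape(3,3)
def pts(d,K,o,R):
    v,u=np.mgrid[:d.shape[0],:d.shape[1]]
    c=np.stack([(u-K[0,2])/K[0,0]*d,(v-K[1,2])/K[1,1]*d,d],-1)
    P=c@R.T+o;P[d==0]=np.nan;return P
def ray(u,v,K,o,R,z):
    r=R@np.array([(u-K[0,2])/K[0,0],(v-K[1,2])/K[1,1],1]);return o+r*(z-o[2])/r[2]
E
python3 - <<'E'
from h import *
from plant import camera_info
for n in("top","side"):
    im,d,K,o,R=load(n+"0");print(n,camera_info(n)["rotation"],R.shape)
    P=pts(d,K,o,R)
    print("table z",np.nanmedian(P[350:380,240:300,2]) if n=="top" else np.nanmedian(P[200:240,100:150,2]))
    g=cv2.cvtColor(im,cv2.COLOR_RGB2GRAY)
    if n=="top":
        box=(slice(205,270),slice(165,240));zb=P[box][...,2];print("box top z",np.nanmedian(zb[zb>0.09]))
        m=((g<110)).astype(np.uint8)
        sub=np.zeros_like(m);sub[220:258,172:228]=m[220:258,172:228]
        nn,l,st,ce=cv2.connectedComponentsWithStats(sub)
        for i in range(1,nn):
            if st[i,4]>20:
                print("slot",ce[i],st[i],ray(*ce[i],K,o,R,0.115))
    roi=(slice(195,270),slice(385,470)) if n=="top" else (slice(235,350),slice(310,415))
    m=np.zeros_like(g);m[roi]=((g<60)[roi])
    nn,l,st,ce=cv2.connectedComponentsWithStats(m)
    for i in range(1,nn):
        if st[i,4]>25:
            q=P[l==i];print("dark",ce[i].round(1),st[i],np.nanpercentile(q,[5,50,95],axis=0).round(4).tolist())
im,d,K,o,R=load("top0");P=pts(d,K,o,R)
m=np.zeros(d.shape,bool);m[185:275,380:470]=1
w=m&(abs(P[...,2]-0.008)<0.006)&(im.min(-1)>150)
print(w.sum(),cv2.minAreaRect(P[w][:,:2].astype(np.float32)))
a=cv2.resize(cv2.imread("pics/top0.png")[190:275,380:475],(400,358),interpolation=cv2.INTER_CUBIC)
b=cv2.resize(cv2.imread("pics/side0.png")[230:350,305:415],(390,425),interpolation=cv2.INTER_CUBIC)
c=np.zeros((425,790,3),np.uint8);c[:358,:400]=a;c[:,400:]=b;cv2.imwrite("pics/crop.png",c)
E
```

```text
Traceback (most recent call last):
  File "h.py", line 3, in load
    z=np.load(n+".npz");return z["im"],z["d"],z["K"],z["o"],np.array(z["R"]).reshape(3,3)
                                                            ~~~~~~~~~~~~~~~~~~~~~~~~^^^^^
ValueError: cannot reshape array of size 4 into shape (3,3)
```

```bash
cat > h.py <<'E'
import numpy as np,cv2
from scipy.spatial.transform import Rotation as Ro
def qR(q): q=np.array(q);return Ro.from_quat(q[[1,2,3,0]]).as_matrix()
def load(n):
    z=np.load(n+".npz");return z["im"],z["d"],z["K"],z["o"],qR(z["R"])
def pts(d,K,o,R):
    v,u=np.mgrid[:d.shape[0],:d.shape[1]]
    c=np.stack([(u-K[0,2])/K[0,0]*d,(v-K[1,2])/K[1,1]*d,d],-1)
    P=c@R.T+o;P[d==0]=np.nan;return P
def ray(u,v,K,o,R,z):
    r=R@np.array([(u-K[0,2])/K[0,0],(v-K[1,2])/K[1,1],1]);return o+r*(z-o[2])/r[2]
E
python3 - <<'E'
from h import *
for n in("top","side"):
    im,d,K,o,R=load(n+"0")
    P=pts(d,K,o,R)
    print(n,"table z",np.nanmedian(P[350:380,240:300,2]) if n=="top" else np.nanmedian(P[200:240,100:150,2]))
    g=cv2.cvtColor(im,cv2.COLOR_RGB2GRAY)
    if n=="top":
        box=(slice(205,270),slice(165,240));zb=P[box][...,2];print("box top z",np.nanmedian(zb[zb>0.09]))
        m=((g<110)).astype(np.uint8)
        sub=np.zeros_like(m);sub[220:258,172:228]=m[220:258,172:228]
        nn,l,st,ce=cv2.connectedComponentsWithStats(sub)
        for i in range(1,nn):
            if st[i,4]>20:
                print("slot",ce[i],st[i],ray(*ce[i],K,o,R,0.115))
    roi=(slice(195,270),slice(385,470)) if n=="top" else (slice(235,350),slice(310,415))
    m=np.zeros_like(g);m[roi]=((g<60)[roi])
    nn,l,st,ce=cv2.connectedComponentsWithStats(m)
    for i in range(1,nn):
        if st[i,4]>25:
            q=P[l==i];print("dark",ce[i].round(1),st[i],np.nanpercentile(q,[5,50,95],axis=0).round(4).tolist())
im,d,K,o,R=load("top0");P=pts(d,K,o,R)
m=np.zeros(d.shape,bool);m[185:275,380:470]=1
w=m&(abs(P[...,2]-0.008)<0.006)&(im.min(-1)>150)
print(w.sum(),cv2.minAreaRect(P[w][:,:2].astype(np.float32)))
a=cv2.resize(cv2.imread("pics/top0.png")[190:275,380:475],(400,358),interpolation=cv2.INTER_CUBIC)
b=cv2.resize(cv2.imread("pics/side0.png")[230:350,305:415],(390,425),interpolation=cv2.INTER_CUBIC)
c=np.zeros((425,790,3),np.uint8);c[:358,:400]=a;c[:,400:]=b;cv2.imwrite("pics/crop.png",c)
E
```

```text
top table z -0.0006684520462896248
box top z 0.1138649891943484
slot [199.42424242 238.        ] [198 225   4  26  99] [0.48514605 0.13974816 0.115     ]
slot [218.36 237.24] [216 224   5  27 100] [0.48646751 0.10571363 0.115     ]
slot [180.44 238.9 ] [179 226   4  26 100] [0.48357481 0.17381615 0.115     ]
dark [443.9 228.7] [442 217   4  24  43] [[0.4842, -0.3292, 0.0179], [0.5039, -0.324, 0.034], [0.5239, -0.3188, 0.0581]]
dark [412.  236.3] [407 226  11  21 163] [[0.4739, -0.2531, 0.0899], [0.4864, -0.2455, 0.1192], [0.505, -0.2374, 0.125]]
dark [454.  246.5] [448 234  13  26 252] [[0.4494, -0.3323, 0.0871], [0.4696, -0.3217, 0.1142], [0.4881, -0.3151, 0.1267]]
side table z 0.000627228045358974
dark [342.  251.3] [331 242  24  21 234] [[0.4713, -0.257, 0.0885], [0.4834, -0.2535, 0.1154], [0.5, -0.2451, 0.1252]]
dark [355.  297.1] [340 285  31  25 465] [[0.4501, -0.335, 0.088], [0.4656, -0.33, 0.1114], [0.4837, -0.3205, 0.1272]]
1873 ((0.49942436814308167, -0.29116326570510864), (0.12420576065778732, 0.12821628153324127), 75.74058532714844)
```

View pics/crop.png

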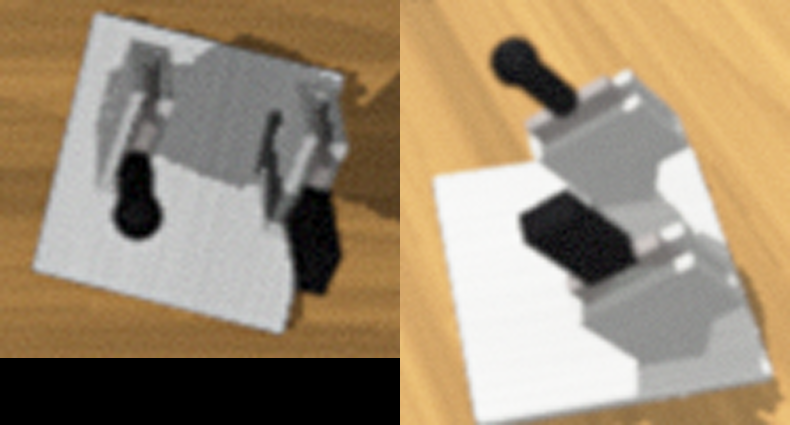

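The crop confirms it: the square-edged black handle sits in the right-hand bay (crop (318,240), top view (454,246)), with the ball-handled slider in the other bay. The stand yaw is about -14° and the lamp yaw about +2.4°. Next I'll fuse the handle points of both views and work out the way to the pre-grasp pose.

```bash
cat >> h.py <<'E'
yaw=np.radians(-14.26)
sx=np.array([np.cos(yaw),np.sin(yaw),0]);ey=np.array([-np.sin(yaw),np.cos(yaw),0]);Z=np.array([0,0,1.])
a=np.radians(35);ez=-np.sin(a)*sx+np.cos(a)*Z;ex=np.cos(a)*sx+np.sin(a)*Z
S=np.stack([ex,ey,ez],1)
Rgrasp=np.stack([-ex,ey,-ez],1)   # tool pointing down the slider
def delta(p,R=None):
    from plant import sense
    s=sense();T=qR(s["tcp_rot"]);R=T if R is None else R
    print("t",round(s["clock"],2),"tcp",np.round(s["ee_pos"],4),"shift mm",np.round(T.T@(p-s["ee_pos"])*1e3,1),"turn",np.round(Ro.from_matrix(T.T@R).as_rotvec(degrees=True),2))
E
python3 - <<'E'
from h import *
for n,r in(("top0",(230,265,446,470)),("side0",(280,312,335,375))):
    im,d,K,o,R=load(n);P=pts(d,K,o,R);g=cv2.cvtColor(im,cv2.COLOR_RGB2GRAY)
    m=np.zeros_like(g);m[r[0]:r[1],r[2]:r[3]]=(g<60)[r[0]:r[1],r[2]:r[3]]
    q=P[m>0]@S;q=q[np.isfinite(q[:,0])];q=q[abs(q-np.median(q,0)).max(1)<0.04]
    print(n,len(q),np.percentile(q,[2,50,98],axis=0).round(4).tolist())
    L=(P[m>0]);L=L[np.isfinite(L[:,0])]
c=np.array([0.4994,-0.2912,0]);print("stand centre in S",(c-0.04*ey)@S)
E
```

```text
top0 249 [[0.4856, -0.205, -0.2453], [0.504, -0.196, -0.2116], [0.5089, -0.1919, -0.1968]]
side0 464 [[0.4877, -0.2073, -0.2429], [0.4998, -0.2059, -0.214], [0.5084, -0.1964, -0.1971]]
stand centre in S [ 0.45523683 -0.19921409 -0.31876026]
```

```bash
cat >> h.py <<'E'
def sl(z,y=-0.200,x=0.4975): return S@np.array([x,y,-0.301+z])   # world point at slider z
E
python3 - <<'E'
from h import *
print(sl(0.08),sl(0.172),sl(.062))
p=sl(0.172);delta(p+np.array([0,0,0.05]),Ro.from_euler('z',14.26*0).as_matrix()@np.stack([-sx,ey,-Z],1))
E
```

```text
[ 0.46856151 -0.32544485  0.10432168] [ 0.4174184  -0.31244665  0.17968366] [ 0.47856777 -0.32798797  0.08957694]
t 0.15 tcp [0.2444 0.6018 0.2303] shift mm [-504.3 -782.     1.9] turn [-0.09 -0.01 -7.84]
```

```bash
python3 -m inch '[[[-0.021,-0.0325,0,0,0,0,0.085],[-0.021,-0.0325,0,0,0,0,0.085],[-0.021,-0.0325,0,0,0,0,0.085],[-0.021,-0.0325,0,0,0,0,0.085],[-0.021,-0.0325,0,0,0,0,0.085]]]'
python3 -m inch '[[[-0.021,-0.0325,0,0,0,0,0.085],[-0.021,-0.0325,0,0,0,0,0.085],[-0.021,-0.0325,0,0,0,0,0.085],[-0.021,-0.0325,0,0,0,0,0.085],[-0.021,-0.0325,0,0,0,0,0.085]]]'
python3 -m inch '[[[-0.021,-0.0325,0,0,0,0,0.085],[-0.021,-0.0325,0,0,0,0,0.085],[-0.021,-0.0325,0,0,0,0,0.085],[-0.021,-0.0325,0,0,0,0,0.085],[-0.021,-0.0325,0,0,0,0,0.085]]]'
python3 -m inch '[[[-0.021,-0.0325,0,0,0,0,0.085],[-0.021,-0.0325,0,0,0,0,0.085],[-0.021,-0.0325,0,0,0,0,0.085],[-0.021,-0.0325,0,0,0,0,0.085],[-0.021,-0.0325,0,0,0,0,0.085]]]'
python3 - <<'E'
from h import *
delta(sl(.172)+np.array([0,0,0.05]),np.stack([-sx,ey,-Z],1))
E
```

```text
clock: 0.57
ee_pos: [0.2805, 0.4103, 0.2307]
tcp_rot: [-0.0, 0.191, 0.982, -0.0]
ft_force: [1.5, 0.6, 0.6]
opening: 0.0852
finger_force: 0.0
clock: 0.98
ee_pos: [0.3165, 0.2204, 0.2311]
tcp_rot: [0.0, 0.191, 0.982, 0.0]
ft_force: [0.8, 0.1, -0.2]
opening: 0.0852
finger_force: 0.0
clock: 1.4
ee_pos: [0.3527, 0.0302, 0.2313]
tcp_rot: [0.001, 0.192, 0.981, 0.0]
ft_force: [0.9, -0.3, 0.6]
opening: 0.085
finger_force: 0.0
clock: 1.82
ee_pos: [0.3888, -0.1602, 0.2313]
tcp_rot: [0.0, 0.192, 0.981, 0.0]
ft_force: [0.2, 1.1, 0.2]
opening: 0.085
finger_force: 0.0
t 1.82 tcp [ 0.3888 -0.1602  0.2313] shift mm [ -83.9 -130.2    1.6] turn [ 0.    0.03 -7.9 ]
```

```bash
python3 -m inch '[[[-0.021,-0.0325,0,0,0,0,0.085],[-0.021,-0.0325,0,0,0,0,0.085],[-0.021,-0.0325,0,0,0,0,0.085],[-0.021,-0.0325,0,0,0,-4,0.085],[0,0,0,0,0,-3.9,0.085]]]'
python3 - <<'E'
from h import *
delta(sl(.172),Rgrasp)
E
```

```text
clock: 2.23
ee_pos: [0.4181, -0.3153, 0.2303]
tcp_rot: [-0.001, 0.124, 0.992, -0.001]
ft_force: [-1.7, 0.3, 0.2]
opening: 0.0849
finger_force: 0.0
t 2.23 tcp [ 0.4181 -0.3153  0.2303] shift mm [ 1.3  2.7 50.6] turn [ -0.07 -35.06   0.  ]
```

```bash
python3 -m inch '[[[0,0,0.01,0,-7,0,0.085],[0,0,0.01,0,-7,0,0.085],[0,0,0,0,-7,0,0.085],[0,0,0,0,-7,0,0.085],[0,0,0,0,-7,0,0.085]]]'
python3 -m inch '[[[0,0,0,0,0,0,0.085],[0,0,0,0,0,0,0.085]]]'
python3 - <<'E'
from h import *
from plant import *
delta(sl(.172),Rgrasp)
ci=camera_info("wrist");im,d=read_camera("wrist");np.savez("w1.npz",im=im,d=d,K=ci["intrinsics"],o=ci["origin"],R=ci["rotation"])
cv2.imwrite("pics/w1.png",im[:,:,::-1])
E
```

```text
clock: 2.65
ee_pos: [0.4192, -0.3106, 0.2118]
tcp_rot: [0.301, 0.118, 0.945, -0.038]
ft_force: [-0.4, 0.2, -0.4]
opening: 0.0848
finger_force: 0.0
clock: 2.82
ee_pos: [0.4178, -0.3098, 0.2098]
tcp_rot: [0.297, 0.119, 0.947, -0.037]
ft_force: [0.6, -0.1, 0.4]
opening: 0.0848
finger_force: 0.0
t 2.82 tcp [ 0.4178 -0.3098  0.2098] shift mm [16.9 -2.7 24.8] turn [ 0.04 -0.21 -0.08]
```

View pics/w1.png

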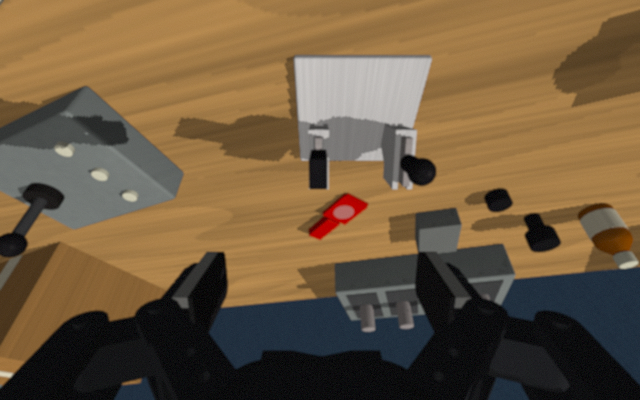

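The wrist view has the square handle at (318,170), laterally midway between the fingers at (215,258) and (430,258), and the ball slider at (415,170). I'll measure the handle from this third view.

```bash
python3 - <<'E'
from h import *
im,d,K,o,R=load("w1");P=pts(d,K,o,R);g=cv2.cvtColor(im,cv2.COLOR_RGB2GRAY)
for nm,(r0,r1,c0,c1) in dict(sq=(145,195,300,335)).items():
    m=np.zeros(g.shape,bool);m[r0:r1,c0:c1]=(g<60)[r0:r1,c0:c1]
    q=P[m]@S;q=q[np.isfinite(q[:,0])];q=q[abs(q-np.median(q,0)).max(1)<0.04]
    print(nm,len(q),np.percentile(q,[2,10,50,90,98],axis=0).round(4).tolist())
m=np.zeros(g.shape,bool);m[50:160,285:440]=1
w=m&(abs(P[...,2]-0.008)<0.007)&(im.min(-1)>110)&(np.ptp(im.astype(int),axis=-1)<30)
print(cv2.minAreaRect(P[w][:,:2].astype(np.float32)))
delta(sl(.1),Rgrasp)
E
```

```text
sq 598 [[0.4824, -0.2047, -0.2359], [0.4825, -0.2038, -0.2163], [0.4904, -0.1993, -0.1987], [0.5019, -0.1941, -0.1976], [0.5041, -0.1933, -0.1971]]
((0.49682390689849854, -0.2900303304195404), (0.1242997869849205, 0.12846753001213074), 75.73550415039062)
t 2.87 tcp [ 0.419  -0.3107  0.2118] shift mm [19.2 -2.1 97.7] turn [-0.01 -0.09  0.02]
```

```bash
python3 -m inch '[[[0.02,-0.0017,0,0,0,0,0.085],[0,0,0.035,0,0,0,0.085],[0,0,0.035,0,0,0,0.085],[0,0,0.025,0,0,0,0.06],[0,0,0.02,0,0,0,0.04]]]'
python3 -m inch '[[[0,0,0.01,0,0,0,0.04],[0,0,0.01,0,0,0,0.04],[0,0,0,0,0,0,0.04]]]'
python3 - <<'E'
from h import *
delta(sl(.062,-.1995,.496),Rgrasp)
E
```

```text
clock: 3.28
ee_pos: [0.4692, -0.3247, 0.1054]
tcp_rot: [0.298, 0.117, 0.947, -0.037]
ft_force: [-0.2, 0.5, -0.1]
opening: 0.0631
finger_force: 0.0
clock: 3.53
ee_pos: [0.48, -0.327, 0.0886]
tcp_rot: [0.297, 0.117, 0.947, -0.036]
ft_force: [0.6, 0.5, -0.2]
opening: 0.0397
finger_force: 0.0
t 3.53 tcp [ 0.48   -0.327   0.0886] shift mm [ 1.8 -0.8 -1.5] turn [ 0.17 -0.14  0.14]
```

```bash
python3 -m inch '[[[0.0015,-0.0005,-0.002,0,0,0,0.01],[0,0,0,0,0,0,0.0],[0,0,0,0,0,0,0.0],[0,0,0,0,0,0,0],[0,0,0,0,0,0,0]]]'
python3 -m inch '[[[0,0,0,0,0,0,0],[0,0,0,0,0,0,0],[0,0,0,0,0,0,0]]]'
```

```text
clock: 3.95
ee_pos: [0.4762, -0.3275, 0.0916]
tcp_rot: [0.299, 0.118, 0.946, -0.038]
ft_force: [3.3, 1.0, 0.7]
opening: 0.0132
finger_force: 58.4
clock: 4.2
ee_pos: [0.4762, -0.3275, 0.0915]
tcp_rot: [0.299, 0.118, 0.946, -0.038]
ft_force: [1.2, 2.1, 4.6]
opening: 0.0134
finger_force: 58.9
```

```bash
python3 -m inch '[[[0,0,-0.008,0,0,0,0],[0,0,-0.012,0,0,0,0],[0,0,-0.015,0,0,0,0],[0,0,-0.015,0,0,0,0],[0,0,-0.015,0,0,0,0]]]'
python3 -m inch '[[[0,0,-0.02,0,0,0,0],[0,0,-0.03,0,0,0,0],[0,0,-0.03,0,0,0,0],[0,0,0,0,0,0,0],[0,0,0,0,0,0,0]]]'
python3 - <<'E'
from h import *
from plant import *
y=np.radians(2.4);lx=np.array([np.cos(y),np.sin(y),0]);ly=np.array([-np.sin(y),np.cos(y),0])
delta(np.array([.485,.14,.30]),np.stack([-lx,ly,-Z],1))
for n in("top","side"):
    ci=camera_info(n);im,d=read_camera(n);np.savez(n+"1.npz",im=im,d=d,K=ci["intrinsics"],o=ci["origin"],R=ci["rotation"]);
    cv2.imwrite(f"pics/{n}1.png",im[:,:,::-1])
E
```

```text
clock: 4.62
ee_pos: [0.4381, -0.317, 0.1423]
tcp_rot: [0.297, 0.118, 0.947, -0.037]
ft_force: [0.9, 0.1, -1.6]
opening: 0.0135
finger_force: 59.5
clock: 5.03
ee_pos: [0.3942, -0.307, 0.2097]
tcp_rot: [0.299, 0.118, 0.946, -0.039]
ft_force: [-0.1, 0.2, -2.8]
opening: 0.0134
finger_force: 59.7
t 5.03 tcp [ 0.3942 -0.307   0.2097] shift mm [-34.3 455.4 -87.6] turn [ -5.24  34.78 -16.1 ]
```

View pics/side1.png

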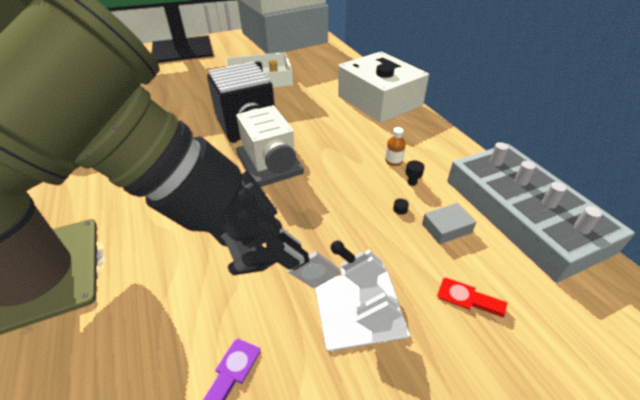

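The slider is out: the plate hangs in the gripper at (312,268), and the ball slider at (338,247) hasn't moved. Next I'll turn it upright.

```bash
python3 -m inch '[[[0,0,-0.012,0,7,0,0],[0,0,-0.012,0,7,0,0],[0,0,-0.012,0,7,0,0],[0,0,-0.012,0,7,0,0],[0,0,-0.012,0,7,0,0]]]'
python3 -m inch '[[[0,0.015,0,0,0,-5.5,0],[0,0.025,0,0,0,-5.5,0],[0,0.035,0,0,0,-5.5,0],[0,0.035,0,0,0,0,0],[0,0.035,0,0,0,0,0]]]'
python3 - <<'E'
from h import *
y=np.radians(2.4);lx=np.array([np.cos(y),np.sin(y),0]);ly=np.array([-np.sin(y),np.cos(y),0])
delta(np.array([.485,.14,.25]),np.stack([-lx,ly,-Z],1))
E
```

```text
clock: 5.55
ee_pos: [0.3742, -0.301, 0.263]
tcp_rot: [-0.004, 0.124, 0.992, 0.001]
ft_force: [0.2, -0.1, -0.9]
opening: 0.0133
finger_force: 59.5
clock: 5.97
ee_pos: [0.3807, -0.1554, 0.2611]
tcp_rot: [-0.002, -0.02, 1.0, 0.001]
ft_force: [0.5, 0.1, -1.0]
opening: 0.0131
finger_force: 59.5
t 5.97 tcp [ 0.3807 -0.1554  0.2611] shift mm [-116.2  291.    11.5] turn [ 0.17 -0.26 -0.09]
```

```bash
python3 -m inch '[[[-0.0145,0.036,0,0,0,0,0],[-0.0145,0.036,0,0,0,0,0],[-0.0145,0.036,0,0,0,0,0],[-0.0145,0.036,0,0,0,0,0],[-0.0145,0.036,0,0,0,0,0]]]'
python3 -m inch '[[[-0.0145,0.036,0,0,0,0,0],[-0.0145,0.036,0,0,0,0,0],[-0.012,0.03,0,0,0,0,0],[0,0,0,0,0,0,0],[0,0,0,0,0,0,0]]]'
python3 - <<'E'
from h import *
from plant import *
y=np.radians(2.4);lx=np.array([np.cos(y),np.sin(y),0]);ly=np.array([-np.sin(y),np.cos(y),0])
delta(np.array([.485,.14,.25]),np.stack([-lx,ly,-Z],1))
for n in("wrist","side","top"):
    ci=camera_info(n);im,d=read_camera(n);np.savez(n+"2.npz",im=im,d=d,K=ci["intrinsics"],o=ci["origin"],R=ci["rotation"])
    cv2.imwrite(f"pics/{n}2.png",im[:,:,::-1])
a=cv2.imread("pics/wrist2.png");b=cv2.imread("pics/side2.png")[80:200,180:330]
c=np.vstack([a[:, :],np.zeros((200,640,3),np.uint8)]);b=cv2.resize(b,(250,200));c[400:,:250]=b
t=cv2.resize(cv2.imread("pics/top2.png")[200:280,160:300],(350,200));c[400:,260:610]=t
cv2.imwrite("pics/mix2.png",c)
E
```

```text
clock: 6.38
ee_pos: [0.446, 0.028, 0.2615]
tcp_rot: [-0.002, -0.021, 1.0, 0.0]
ft_force: [0.6, -1.7, -1.2]
opening: 0.0133
finger_force: 59.5
clock: 6.8
ee_pos: [0.4826, 0.1308, 0.261]
tcp_rot: [-0.003, -0.022, 1.0, -0.001]
ft_force: [-0.4, -0.6, -1.7]
opening: 0.0135
finger_force: 59.6
t 6.8 tcp [0.4826 0.1308 0.261 ] shift mm [-2.9  9.1 11. ] turn [-0.06 -0.32  0.13]
```

View pics/mix2.png

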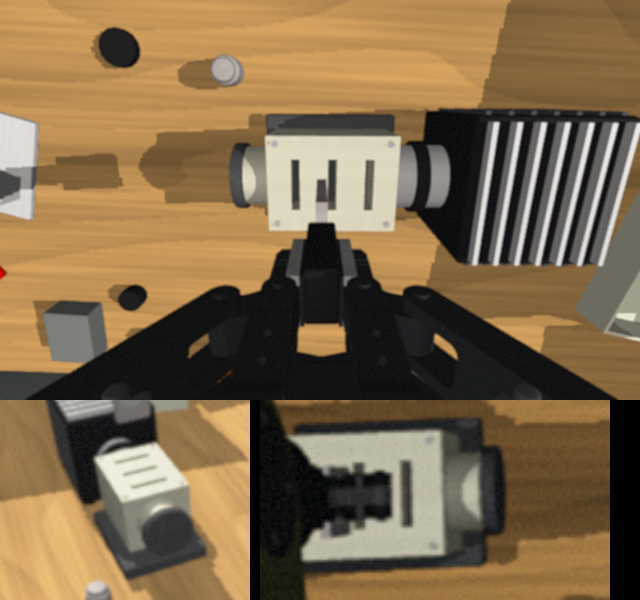

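The wrist view shows the three slots at (295,184), (332,184) and (369,185), with the plate's edge at (321,200). I'll measure the slot mouths, the depth inside them and the held plate in this camera.

```bash
python3 - <<'E'
from h import *
im,d,K,o,R=load("wrist2");P=pts(d,K,o,R);g=cv2.cvtColor(im,cv2.COLOR_RGB2GRAY)
top=P[140:155,280:390,2];zt=np.nanmedian(top);print("top z",zt)
for c in((288,304),(324,341),(361,378)):
    m=np.zeros_like(g);m[150:216,c[0]:c[1]]=(g[150:216,c[0]:c[1]]<120)
    n,l,st,ce=cv2.connectedComponentsWithStats(m);i=1+st[1:,4].argmax()
    r=cv2.minAreaRect(np.argwhere(l==i)[:,::-1].astype(np.float32))
    q=P[l==i];print(st[i],ce[i].round(1),ray(*ce[i],K,o,R,zt).round(4),"rect",ray(*r[0],K,o,R,zt).round(4),"depth z pct",np.nanpercentile(q[:,2],[2,10,25,50]).round(3),"grey",np.median(g[l==i]))
# held plate pixels
T=np.array([.4826,.1308])
m=np.zeros(g.shape,bool);m[175:235,308:336]=1
w=m&(P[...,2]>0.17)
q=P[w];print("held",len(q),np.nanpercentile(q,[1,10,50,90,99],axis=0).round(4).tolist())
vv,uu=np.nonzero(w)
for v in range(176,235,6):
    k=vv==v
    if k.any(): print(v,uu[k].min(),uu[k].max(),P[v,uu[k]].mean(0).round(4))
im,d,K,o,R=load("side2");P=pts(d,K,o,R);g=cv2.cvtColor(im,cv2.COLOR_RGB2GRAY)
sub=(g[105:145,235:295]).astype(np.uint8);m=((cv2.blur(g,(15,15)).astype(int)-g>18)[105:145,235:295]).astype(np.uint8)
n,l,st,ce=cv2.connectedComponentsWithStats(m)
for i in range(1,n):
    if st[i,4]>12:print("side",st[i],ray(ce[i][0]+235,ce[i][1]+105,K,o,R,.115).round(4))
E
```

```text
top z 0.11438469157840786
[292 160   7  49 337] [295.  183.7] [0.4845 0.1078 0.1144] rect [0.4848 0.1077 0.1144] depth z pct [0.086 0.087 0.087 0.088] grey 61.0
[324 160  12  49 416] [330.6 185.6] [0.4849 0.1406 0.1144] rect [0.4834 0.1395 0.1144] depth z pct [0.086 0.087 0.087 0.088] grey 68.0
[365 161   9  49 343] [368.5 184.4] [0.4822 0.1754 0.1144] rect [0.4828 0.1754 0.1144] depth z pct [0.07  0.071 0.074 0.087] grey 94.0
held 816 [[0.459, 0.1252, 0.2002], [0.4594, 0.128, 0.2189], [0.4667, 0.1313, 0.2487], [0.4696, 0.1348, 0.2622], [0.4701, 0.1378, 0.2656]]
182 317 326 [0.4596 0.131  0.2045]
188 317 326 [0.4595 0.131  0.2197]
194 317 327 [0.4594 0.1311 0.2328]
200 316 327 [0.4593 0.131  0.2442]
206 316 327 [0.4613 0.1311 0.2483]
212 316 327 [0.4645 0.1312 0.2483]
218 316 327 [0.4677 0.1314 0.2482]
224 309 334 [0.4693 0.1314 0.2525]
230 308 335 [0.4694 0.1314 0.2603]
side [  0   0   7  37 130] [0.4291 0.1589 0.115 ]
side [ 7  0 30  7 84] [0.4854 0.2136 0.115 ]
side [39  0 21 18 99] [0.5389 0.1507 0.115 ]
side [14  8 20  5 30] [0.4833 0.1758 0.115 ]
side [19 14 20  7 45] [0.4852 0.1421 0.115 ]
side [ 6 21 13 19 60] [0.4369 0.1036 0.115 ]
side [24 21 21  7 44] [0.4869 0.1083 0.115 ]
side [ 20  27  39  13 172] [0.4897 0.071  0.115 ]
```

The depth readings put the pieces in the right and middle slots 27 mm down (blanked). The left slot goes about 44 mm down, so it should be the clear one, and feeling will confirm that. I'll move the plate over the left slot, lower it to about 10 mm above the mouth and measure again.

```bash
python3 -m inch '[[[-0.0014,0.022,0,0,0,0,0],[-0.002,0.0223,0,0,0,0,0],[0,0,0.02,0,-0.3,0,0],[0,0,0.024,0,0,0,0],[0,0,0.024,0,0,0,0]]]'
python3 -m inch '[[[0,0,0,0,0,0,0],[0,0,0,0,0,0,0],[0,0,0,0,0,0,0]]]'
cat > m.py <<'E'
from h import *
from plant import *
import sys
s=sense();ci=camera_info("wrist");im,d=read_camera("wrist");K,o,R=ci["intrinsics"],ci["origin"],qR(ci["rotation"])
cv2.imwrite(f"pics/{sys.argv[1]}.png",im[:,:,::-1]);np.savez(sys.argv[1]+".npz",im=im,d=d,K=K,o=o,R=ci["rotation"])
P=pts(d,K,o,R);g=cv2.cvtColor(im,cv2.COLOR_RGB2GRAY);p=s["ee_pos"];print(p.round(4),s["ft_force"].round(1))
w=(abs(P[...,1]-p[1])<.006)&(P[...,2]>.118)&(P[...,2]<p[2]-.02)&(abs(P[...,0]-p[0])<.04)
q=P[w];print("plate",len(q),np.nanpercentile(q,[2,50,98],axis=0).round(4).tolist())
y=P[w][:,1];vv,uu=np.nonzero(w)
if len(vv):print("rows",vv.min(),vv.max(),"u",[ (v,uu[vv==v].min(),uu[vv==v].max()) for v in sorted(set(vv))[::5]])
tp=(abs(P[...,2]-.1145)<.004)&(abs(P[...,1]-.14)<.06)&(abs(P[...,0]-.485)<.045)
zt=np.nanmedian(P[tp][:,2]);print("top",zt)
m=(g<120).astype(np.uint8);n,l,st,ce=cv2.connectedComponentsWithStats(m)
for i in range(1,n):
    c=ray(*ce[i],K,o,R,zt)
    if 100<st[i,4]<900 and abs(c[0]-.484)<.03 and abs(c[1]-.14)<.05: print(st[i],c.round(4), "ends",ray(ce[i][0],st[i][1]-.5,K,o,R,zt)[0].round(4),ray(ce[i][0],st[i][1]+st[i][3]-.5,K,o,R,zt)[0].round(4))
E
python3 m.py w3
```

```text
clock: 7.37
ee_pos: [0.4854, 0.1727, 0.1958]
tcp_rot: [0.004, -0.019, 1.0, 0.0]
ft_force: [-0.0, -0.5, -2.0]
opening: 0.0132
finger_force: 59.7
clock: 7.62
ee_pos: [0.4857, 0.1729, 0.1974]
tcp_rot: [0.003, -0.019, 1.0, 0.0]
ft_force: [1.2, 0.6, -1.4]
opening: 0.0134
finger_force: 59.7
[0.4857 0.1729 0.1974] [ 1.2  0.6 -1.4]
plate 193 [[0.4625, 0.1705, 0.1354], [0.463, 0.1735, 0.159], [0.4635, 0.1762, 0.1767]]
rows 180 198 u [(np.int64(180), np.int64(317), np.int64(326)), (np.int64(185), np.int64(317), np.int64(326)), (np.int64(190), np.int64(317), np.int64(326)), (np.int64(195), np.int64(317), np.int64(327))]
top 0.1143589442791695
[223 168  15  62 619] [0.4859 0.1078 0.1144] ends 0.4621 0.5096
[271 168  13  62 632] [0.484  0.1417 0.1144] ends 0.4608 0.5082
[317 168  12  34 345] [0.4726 0.1746 0.1144] ends 0.4596 0.4849
```

View pics/w3.png

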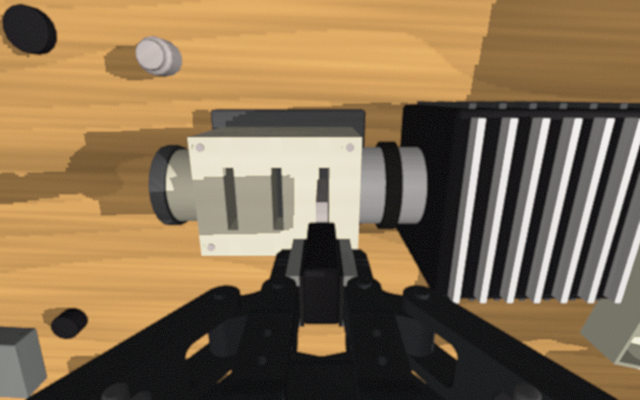

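The plate sits over the left slot at (322,205). It needs about -1.7 mm in x and +1.9 mm in y.

```bash
python3 -m inch '[[[0.0016,0.0019,0,0,0,0,0],[0,0,0.004,0,0,0,0],[0,0,0.004,0,0,0,0],[0,0,0,0,0,0,0],[0,0,0,0,0,0,0]]]'; python3 m.py w4
```

```text
clock: 8.08
ee_pos: [0.4831, 0.1754, 0.1877]
tcp_rot: [0.002, -0.02, 1.0, -0.0]
ft_force: [-0.1, 0.1, -1.5]
opening: 0.0131
finger_force: 59.7
[0.4831 0.1754 0.1877] [-0.1  0.1 -1.5]
plate 194 [[0.4599, 0.1729, 0.1255], [0.4604, 0.1759, 0.1488], [0.4609, 0.1786, 0.1671]]
rows 180 198 u [(np.int64(180), np.int64(317), np.int64(326)), (np.int64(185), np.int64(317), np.int64(326)), (np.int64(190), np.int64(318), np.int64(326)), (np.int64(195), np.int64(317), np.int64(327))]
top 0.11435261282605066
[216 175  16  63 662] [0.4855 0.1077 0.1144] ends 0.4624 0.5092
[265 175  14  63 672] [0.4833 0.1417 0.1144] ends 0.4611 0.5078
[316 175  11  27 264] [0.4695 0.1754 0.1144] ends 0.4597 0.479
```

```bash
python3 -m inch '[[[-0.0006,-0.0003,0.002,0,0,0,0],[0,0,0.003,0,0,0,0],[0,0,0.003,0,0,0,0],[0,0,0.002,0,0,0,0],[0,0,0,0,0,0,0]]]'
python3 -m inch '[[[0,0,0.002,0,0,0,0],[0,0,0.002,0,0,0,0],[0,0,0.002,0,0,0,0],[0,0,0,0,0,0,0]]]'
```

```text
clock: 8.55
ee_pos: [0.4836, 0.175, 0.1772]
tcp_rot: [0.002, -0.02, 1.0, -0.0]
ft_force: [-0.0, -0.4, -1.1]
opening: 0.0134
finger_force: 59.7
clock: 8.88
ee_pos: [0.4838, 0.175, 0.1715]
tcp_rot: [0.002, -0.02, 1.0, -0.0]
ft_force: [0.1, 0.8, -1.4]
opening: 0.0132
finger_force: 59.7
```

The plate is 11 mm in without contact. Next I'll pass the 27 mm depth while watching the force.

```bash
python3 -m inch '[[[0,0,0.004,0,0,0,0],[0,0,0.004,0,0,0,0],[0,0,0.004,0,0,0,0],[0,0,0.002,0,0,0,0],[0,0,0,0,0,0,0]]]'
python3 -m inch '[[[0,0,0.003,0,0,0,0],[0,0,0.003,0,0,0,0],[0,0,0.003,0,0,0,0],[0,0,0.002,0,0,0,0],[0,0,0,0,0,0,0]]]'
```

```text
clock: 9.3
ee_pos: [0.4836, 0.175, 0.1571]
tcp_rot: [0.002, -0.02, 1.0, -0.0]
ft_force: [-0.2, -0.8, -0.7]
opening: 0.0132
finger_force: 59.7
clock: 9.72
ee_pos: [0.4838, 0.175, 0.1464]
tcp_rot: [0.002, -0.02, 1.0, -0.0]
ft_force: [-0.4, 0.6, -0.6]
opening: 0.0137
finger_force: 59.7
```

The plate is about 36 mm deep and still free, so this is the clear slot. Next comes the stiff stretch.

```bash
python3 -m inch '[[[0,0,0.002,0,0,0,0],[0,0,0.002,0,0,0,0],[0,0,0.002,0,0,0,0],[0,0,0.002,0,0,0,0],[0,0,0,0,0,0,0]]]'
python3 -m inch '[[[0,0,0.002,0,0,0,0],[0,0,0.002,0,0,0,0],[0,0,0.002,0,0,0,0],[0,0,0.001,0,0,0,0],[0,0,0,0,0,0,0]]]'
```

```text
clock: 10.13
ee_pos: [0.4843, 0.1751, 0.139]
tcp_rot: [0.003, -0.02, 1.0, 0.0]
ft_force: [-0.1, -0.6, -0.6]
opening: 0.0133
finger_force: 60.0
clock: 10.55
ee_pos: [0.4847, 0.1752, 0.1332]
tcp_rot: [0.003, -0.02, 1.0, 0.0]
ft_force: [-1.7, -0.6, 3.8]
opening: 0.0133
finger_force: 60.7
```

```bash
python3 -m inch '[[[0,0,0.002,0,0,0,0],[0,0,0.002,0,0,0,0],[0,0,0.001,0,0,0,0],[0,0,0,0,0,0,0],[0,0,0,0,0,0,0]]]'
python3 -m inch '[[[0,0,0.001,0,0,0,0],[0,0,0.001,0,0,0,0],[0,0,0,0,0,0,0]]]'
```

```text
clock: 10.97
ee_pos: [0.4847, 0.1752, 0.128]
tcp_rot: [0.003, -0.02, 1.0, 0.0]
ft_force: [-1.7, -1.0, 5.4]
opening: 0.0133
finger_force: 60.8
clock: 11.22
ee_pos: [0.4848, 0.1752, 0.1268]
tcp_rot: [0.003, -0.02, 1.0, 0.0]
ft_force: [-3.3, -1.0, 8.8]
opening: 0.0133
finger_force: 61.5
```

```bash
python3 -m inch '[[[0,0,0.001,0,0,0,0],[0,0,0.001,0,0,0,0],[0,0,0,0,0,0,0]]]'
python3 m.py w5; python3 - <<'E'
from h import *
im,d,K,o,R=load("w5");P=pts(d,K,o,R)
w=(abs(P[...,1]-.1755)<.006)&(P[...,2]>.105)&(P[...,2]<.2)&(P[...,0]<.49)&(P[...,0]>.455)
vv,uu=np.nonzero(w)
for v in range(vv.min(),vv.max(),3):
    k=uu[vv==v]
    if len(k): print(v,np.median(P[v,k],axis=0).round(4))
E
```

```text
clock: 11.47
ee_pos: [0.4849, 0.1752, 0.1267]
tcp_rot: [0.003, -0.02, 1.0, -0.0]
ft_force: [-8.8, -2.9, 19.7]
opening: 0.013
finger_force: 62.9
[0.4849 0.1752 0.1267] [-8.8 -2.9 19.7]
plate 0 [nan, nan, nan]
top 0.11432201124334443
189 [0.4551 0.1705 0.1133]
192 [0.4561 0.1753 0.1145]
195 [0.4577 0.1754 0.1141]
198 [0.4593 0.1754 0.114 ]
201 [0.4613 0.1761 0.1126]
204 [0.4624 0.1758 0.1143]
207 [0.464  0.1761 0.1143]
210 [0.4656 0.1762 0.1145]
213 [0.4673 0.1758 0.1141]
216 [0.4688 0.1761 0.1143]
219 [0.4706 0.1759 0.1141]
222 [0.4716 0.1752 0.1158]
225 [0.4715 0.1754 0.1198]
228 [0.4714 0.1757 0.1238]
231 [0.4713 0.1754 0.1278]
234 [0.4714 0.1755 0.1312]
237 [0.4713 0.1755 0.1346]
240 [0.4713 0.1757 0.1378]
243 [0.4712 0.1755 0.1409]
246 [0.4711 0.1755 0.144 ]
249 [0.4713 0.1757 0.1467]
252 [0.4712 0.1755 0.1495]
255 [0.4712 0.1757 0.1522]
258 [0.4712 0.1757 0.1546]
261 [0.471  0.1753 0.1574]
264 [0.4711 0.1755 0.1596]
267 [0.4712 0.1755 0.1617]
270 [0.4714 0.1755 0.1635]
273 [0.4725 0.1754 0.1638]
276 [0.4734 0.1754 0.1643]
279 [0.4747 0.1755 0.1641]
282 [0.476  0.1755 0.1641]
285 [0.4772 0.1756 0.1641]
288 [0.4784 0.1754 0.1642]
291 [0.4797 0.1757 0.1643]
294 [0.481  0.1755 0.1642]
297 [0.4823 0.1756 0.1642]
300 [0.4835 0.1756 0.1643]
303 [0.4849 0.1755 0.1642]
306 [0.4863 0.1755 0.1639]
309 [0.4874 0.1758 0.1644]
312 [0.4887 0.1754 0.1644]
315 [0.4896 0.1781 0.1648]
354 [0.4755 0.1797 0.1995]
  return np.nanmean(a, axis, out=out, keepdims=keepdims)
```

The force jumped to about 20 N, and the handle top stands 49.9 mm above the box top, so the shoulder is seated. Release.

```bash
python3 -m inch '[[[0,0,-0.0015,0,0,0,0],[0,0,0,0,0,0,0.02],[0,0,0,0,0,0,0.035],[0,0,0,0,0,0,0.045],[0,0,0,0,0,0,0.045]]]'
python3 -m inch '[[[0,0,0,0,0,0,0.045],[0,0,-0.01,0,0,0,0.045],[0,0,-0.02,0,0,0,0.045],[0,0,-0.03,0,0,0,0.045],[0,0,-0.03,0,0,0,0.045]]]'
python3 -m inch '[[[0,0,-0.02,0,0,0,0.045],[0,0,0,0,0,0,0.045],[0,0,0,0,0,0,0.045]]]'
python3 m.py w6 2>/dev/null|head -1; python3 - <<'E'
from h import *
im,d,K,o,R=load("w6");P=pts(d,K,o,R)
w=(abs(P[...,1]-.1755)<.006)&(P[...,2]>.12)&(P[...,2]<.19)&(P[...,0]<.51)&(P[...,0]>.455)
print(np.percentile(P[w],[2,50,98],axis=0).round(4), "top z",np.median(P[w][P[w][:,2]>.155][:,2]))
E
```

```text
clock: 11.93
ee_pos: [0.484, 0.175, 0.1239]
tcp_rot: [0.002, -0.02, 1.0, -0.0]
ft_force: [-0.1, 0.0, 0.0]
opening: 0.0456
finger_force: 0.0
clock: 12.35
ee_pos: [0.4831, 0.1749, 0.2151]
tcp_rot: [0.002, -0.02, 1.0, -0.0]
ft_force: [1.0, -0.3, 1.0]
opening: 0.0448
finger_force: 0.0
clock: 12.6
ee_pos: [0.4847, 0.1753, 0.2368]
tcp_rot: [0.005, -0.02, 1.0, 0.0]
ft_force: [-0.1, -0.6, -0.5]
opening: 0.0449
finger_force: 0.0
[0.4847 0.1753 0.2368] [-0.1 -0.6 -0.5]
[[0.4708 0.1698 0.1237]
 [0.4774 0.1757 0.1641]
 [0.4941 0.1813 0.1656]] top z 0.16432664616270617
```

View pics/w6.png

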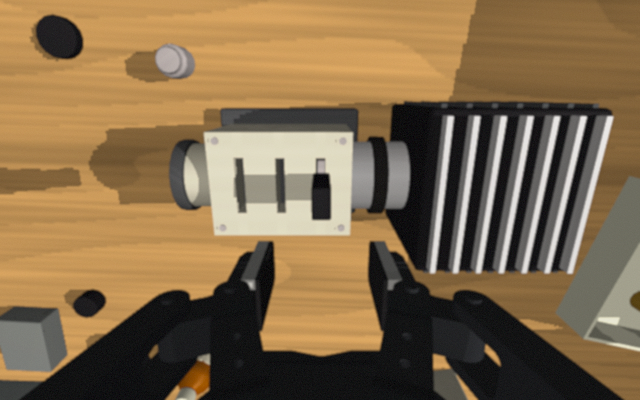

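The slider stands upright in the left slot at (321,196), with its handle top still 50 mm above the box top, so it is seated. The open gripper is clear of it.

```bash
python3 -c "
from plant import *
print(close_job())"
```

```text
the job is handed in; nothing more can be done
None
```

The filter slider is in the left slot, the clear one. It is pressed down until its shoulder sits on the box top and released, and the job is handed in after about 12.7 s on the robot's clock; the hand-in returned no verdict.

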